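Close and lift the table caddy

TASK

Get the wooden caddy ready to be carried to the table: first, with the caddy still standing on the worktop, press its half-open cover down until it lies flush and level. Then lift the caddy by its grip board to about 10 cm clear of the worktop, keeping it level so that the salt shaker and the spice jar stay standing in it, and finish while holding it still in the air: do not put it down or let go. Leave the other things on the worktop alone.

Things in the scene. Friction and masses are not known exactly. Their poses are not given: they have to be found in the camera images.
- caddy: wooden carrying caddy standing on the worktop, 188 x 130 mm in plan, 180 mm high, about 0.5 kg without the jars; it may face any way. Origin at worktop level under the middle of the grip board; x runs along its length, from the open jar bay (x from -80 to -14 mm, walls 40 mm high, floor 10 mm thick) to the covered compartment (x from 0 to +108 mm, 62 mm high); y runs along the grip board; z up.
- caddy_grip (a point): centre of the caddy's grip board, 160 mm above the caddy's underside, with the caddy's axes: an upright board 14 mm thick (along x), 40 mm high (140 to 180 mm above the underside), between two end uprights 118 mm apart (inside, along y). Free below and on both sides, with more than 20 mm above the jars' tops. With its jars in it the caddy balances within about 15 mm of it.
- cover (a joint): angle of the compartment's cover, rad: 0 is closed, flush and level with the compartment's rim; grows as it rises. Its hinge is stiff, so it stays where it is left; starts at 0.12 to 0.28, goes up to 0.4.
- cover_press (a point): point on the top face of the cover at the middle of its width, 72 mm from the hinge (the cover is 86 x 114 x 6 mm; the hinge is the edge beside the grip board, at caddy x = +15 mm); pressing down here with 3 to 10 N closes the cover. When closed this point is at caddy x = +87, y = 0, z = +62 mm. Moves and tilts with the cover.
- salt_shaker: salt shaker, diameter 44, height 90 mm, standing loose in the jar bay; origin at the centre of its underside, z up
- spice_jar: spice jar with a screw cap, diameter 46, height 106 mm, standing loose in the jar bay beside the salt shaker; origin at the centre of its underside, z up
- garlic: bystander: garlic bulb, 53 mm, at the left
- lemon: bystander: lemon, 78 x 55 x 56 mm, front left
- egg_timer: bystander: dome-shaped kitchen timer, diameter 66, height 59 mm, beside the hob at the right
- matchbox: bystander: matchbox, 36 x 53 x 16 mm, on the strip in front of the hob

How it is judged:
By the outcome, as a careful person would: the job done as asked, in the order asked, and still so for the second after the job is handed in, while the arm keeps its last pose, push and grip.
It also fails if it takes over 51 s, if anything falls off the work surface, if the arm or the gripper's body presses on something with over 40 N, if the wrist force passes 120 N, or if a joint passes its speed limit or range.

ROBOT

A 6-joint arm with a two-finger parallel gripper is mounted at the origin on a cart in front of the work surface, level with it; the furniture and walls round the work are solid. World frame = base frame: x ahead of the robot, y to its left, z up, the work surface at z = 0. Lengths are in m, angles in rad, forces in N, time in s.
With the tool pointing down it reaches from about 0.35 to 0.975 m from the base axis. Payload 4.9 kg.
Tool frame: the origin (TCP) lies midway between the tips of the shut fingers; the grasp point (between the pads) lies 19 mm behind it; z points along the fingers, y is the line along which they close (so a half turn about z gives the same grasp; the last joint's range is limited). The gripper opens to 85 mm and grips with 20 to 120 N. Pads are 22 mm wide; open, the fingers measure 114 mm over their backs; the gripper's body (76 mm by 85 mm) begins 54 mm behind the grasp point. The pads swing forward as they close: fully open they stand 13 mm farther back than shut.
Start: joints at [-1.243, 0.053, 1.613, -0, 1.476, -0.119], TCP at [0.27, -0.564, 0.231] pointing down, gripper open.
Joint ranges: [-3.01, 3.01], [-1.01, 2.22], [0.06, 2.58], [-1.02, 4.17], [0.09, 2.62], [-3.14, 3.14]. Speed limits (rad/s): [2.57, 2.57, 3.14, 3.14, 3.14, 3.14].

INTERFACE

Orientations are given as a rotation vector (axis times angle).
In Python, from station import telemetry, optics, ctrl gives the robot as it stands.
- The arm moves only by the shell command python3 -m pendant 'ROWS' [FORCE]. ROWS is JSON, one flat list of numbers, 7 for each row, row after row: the turn, a rotation vector about the tool's x, y, z as a fraction of full scale, then the shift along the tool's x, y, z as a fraction of full scale, then the opening, from 0 (shut) to 1 (fully open). In form: [ax, ay, az, tx, ty, tz, fingers, ax, ay, az, tx, ty, tz, fingers, ...]. A call has 1 to 12 rows; each row is the pose to reach, as a shift and turn from the pose commanded when the call began, along the tool's axes at that moment; what a row does not reach only later rows make up. Full scale, the value 1, is 300 mm for a shift and 30 degrees for a turn. A row lasts 1/8 s, in which the tool goes at most 62.5 mm and 10.7 degrees, less where a joint would pass 70% of its speed; a pose out of reach is approached as far as the arm can. A call with a number of a shift or a turn outside -1 to 1 is refused whole. A call with a gripper value outside its range is refused whole. The fingers move at their own pace and stop on an object; FORCE is the grip in N (left out, the last holds). Time passes only in rows, so rows that repeat a pose let the fingers close. It gives the time, the measured TCP pose, the force, the opening and the grip force at its end, in the units of the state.
- telemetry.get_obs(): the state, without advancing time (a new reading comes with each control period).
- optics.get_image(name): name is "scene" or "top"; returns a dict with "image" (420x560x3 uint8, red, green, blue), "depth" (420x560 float32, m along the optical axis (not along the pixel's ray), 0 where there is no reading), "fx", "fy", "cx", "cy" (pixels), "dist_coeffs" ([k1, k2, p1, p2, k3] as OpenCV has them; the pictures are not rectified), "rvec" (rotation vector, rad) and "tvec" (3), from world to camera coordinates, as OpenCV has them. Camera axes: x right, y down, z forward; pixel columns grow to the right and rows downward; lengths in m; the calibration is good to about 2 mm. A picture is of the moment at which its call begins.
- ctrl.finish_job(): hands the job in; it is judged then, once.
The state is a dict: "t": time; "q": joint angles; "dq": joint speeds; "effort": joint torques, N m; "tool_pos": TCP position; "tool_rot": TCP orientation; "contact_force": force on the tool from outside, world axes, zero at the start; "wrist_torque": the same for the moment, N m; "opening": finger opening in m; "grip_force": force on a finger pad.
Only numpy, scipy, OpenCV 4.12 (cv2) and the standard library are available. Lean on these libraries where they do the work, as an engineer would, in place of code of your own. Each camera call takes 0.05 s, during which the arm holds its last target. There are 200 camera calls.

## Working session

There is one attempt and no reset: what is moved stays moved. The work goes in short steps, Python scripts to look and compute and a shell command to move; the robot and the scene stay as the last step left them, time stands still between calls to the robot, and variables do not carry over. Pictures are saved under pics/ and viewed, at most 10 in all, crops included, and the job is handed in when it is done.

```bash
mkdir -p pics
cat > h.py <<'E'
import numpy as np, cv2
from station import telemetry, optics, ctrl
def cam(n):
    d=optics.get_image(n); d['K']=np.array([[d['fx'],0,d['cx']],[0,d['fy'],d['cy']],[0,0,1]]); d['R']=cv2.Rodrigues(np.array(d['rvec'],float))[0]; d['t']=np.array(d['tvec'],float).ravel(); return d
def rays(d,uv):
    p=cv2.undistortPoints(np.array(uv,float).reshape(-1,1,2),d['K'],np.array(d['dist_coeffs'],float)).reshape(-1,2)
    return np.c_[p,np.ones(len(p))]
def on_plane(d,uv,z):
    r=rays(d,uv)@d['R']; c=-d['R'].T@d['t']; return c+r*((z-c[2])/r[:,2])[:,None]
def cloud(d):
    h,w=d['depth'].shape; v,u=np.mgrid[:h,:w]; r=rays(d,np.c_[u.ravel(),v.ravel()])
    P=(r*d['depth'].reshape(-1,1)-d['t'])@d['R']; P[d['depth'].ravel()==0]=np.nan; return P.reshape(h,w,3)
E
python3 - <<'E'
from h import *
o=telemetry.get_obs(); print(o)
for n in('scene','top'):
    d=cam(n); cv2.imwrite(f'pics/{n}0.png',d['image'][...,::-1]); print(n,-d['R'].T@d['t'],(d['depth']>0).mean()); np.savez(f'{n}0.npz',P=cloud(d),im=d['image'])
E
```

```text
{'t': 0.0, 'q': array([-1.24299976e+00,  5.33646393e-02,  1.61431814e+00,  7.50322002e-06,
        1.47601498e+00, -1.19024711e-01]), 'dq': array([ 2.35033824e-03, -1.93009915e-03, -1.12445417e-03,  6.39533868e-05,
        6.14984558e-04,  9.03870229e-04]), 'effort': array([-7.57034340e-04, -3.93681800e+01, -3.70180464e+01, -1.99612364e-04,
        6.94152943e-03,  9.63327125e-06]), 'tool_pos': array([ 0.26984483, -0.56303855,  0.23004379]), 'tool_rot': array([-3.06147400e+00, -6.95576022e-01,  3.32655390e-04]), 'contact_force': array([-0.57615883,  0.53969704,  0.02765749]), 'wrist_torque': array([-0.01488842,  0.03794992, -0.03496202]), 'grip_force': 0.0, 'opening': 0.08562591914818146}
scene [ 0.1214018  -0.78574994  1.47515254] 0.9958588435374149
top [ 0.40281223 -0.04528338  1.19258319] 0.9960034013605442
```

View pics/scene0.png

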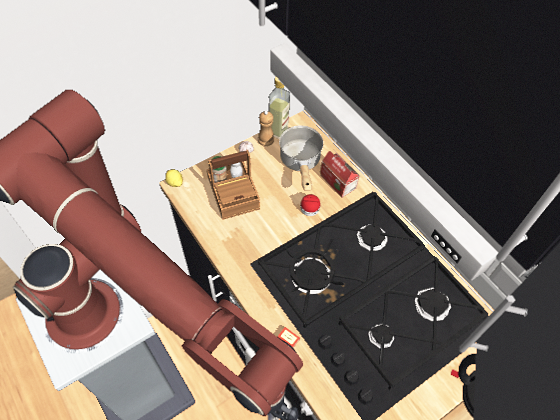

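View pics/top0.png

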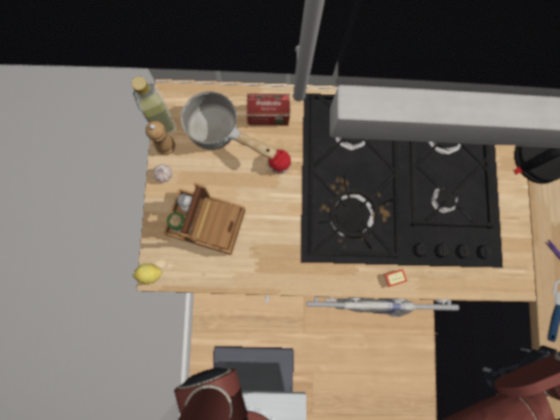

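Scene shows the caddy around (233,185), jars behind its grip board; top shows it around (205,220), with the jars at (185,203) and (175,220) and the cover to the right. A range hood hangs over the hob, and a pan and the egg timer (280,160) are nearby. I'll measure from the depth next.

Run:
```python
import numpy as np, cv2
t=np.load('top0.npz');P=t['P'];im=t['im']
c=im[170:265,150:260,::-1]; cv2.imwrite('pics/topcrop.png',cv2.resize(c,None,fx=6,fy=6,interpolation=cv2.INTER_CUBIC))
for n in('top','scene'):
    P=np.load(n+'0.npz')['P'].reshape(-1,3)
    m=(P[:,0]>.33)&(P[:,0]<.68)&(P[:,1]>-.0)&(P[:,1]<.45)
    Q=P[m]
    for lo,hi in((.14,.2),(.11,.135),(.085,.11),(.063,.085),(.045,.063),(.035,.045)):
        q=Q[(Q[:,2]>lo)&(Q[:,2]<hi)]
        if len(q)>5:
            r=cv2.minAreaRect((q[:,:2]*1000).astype(np.float32)); print(n,lo,hi,len(q),np.median(q,0).round(3),r, q[:,2].max().round(3))
```

```text
top 0.14 0.2 1757 [0.541 0.308 0.174] ((497.3793640136719, 225.00205993652344), (201.97242736816406, 348.5411376953125), 84.74372863769531) 0.2
top 0.11 0.135 747 [0.566 0.308 0.117] ((495.847900390625, 230.06930541992188), (202.14039611816406, 345.0231628417969), 83.14628601074219) 0.135
top 0.085 0.11 631 [0.558 0.308 0.097] ((495.3460388183594, 231.10052490234375), (202.17173767089844, 346.5619201660156), 82.83308410644531) 0.11
top 0.063 0.085 1834 [0.577 0.094 0.07 ] ((504.78973388671875, 166.373291015625), (290.4721374511719, 346.9554138183594), 89.61922454833984) 0.085
top 0.045 0.063 1086 [0.542 0.191 0.058] ((504.4376525878906, 164.6916046142578), (292.75433349609375, 348.004150390625), 89.86943817138672) 0.063
top 0.035 0.045 506 [0.521 0.249 0.04 ] ((504.60205078125, 165.41311645507812), (291.3941345214844, 349.8377380371094), 89.67367553710938) 0.045
scene 0.14 0.2 1733 [0.541 0.311 0.171] ((495.509521484375, 234.61880493164062), (208.1632537841797, 347.2830810546875), 83.02864837646484) 0.2
scene 0.11 0.135 552 [0.514 0.312 0.122] ((495.019775390625, 236.72256469726562), (206.59820556640625, 345.69940185546875), 82.06898498535156) 0.135
scene 0.085 0.11 581 [0.529 0.312 0.097] ((550.10546875, 264.2214050292969), (254.72113037109375, 375.5738220214844), 43.61735916137695) 0.11
scene 0.063 0.085 1330 [0.568 0.117 0.072] ((498.56256103515625, 176.93377685546875), (296.7444763183594, 348.8021545410156), 87.307373046875) 0.085
scene 0.045 0.063 913 [0.541 0.255 0.056] ((491.41192626953125, 185.53501892089844), (302.22808837890625, 347.55133056640625), 83.86431121826172) 0.063
scene 0.035 0.045 397 [0.542 0.249 0.04 ] ((505.7723693847656, 168.14833068847656), (344.7243347167969, 300.97491455078125), 0.5319873094558716) 0.045
```

View pics/topcrop.png

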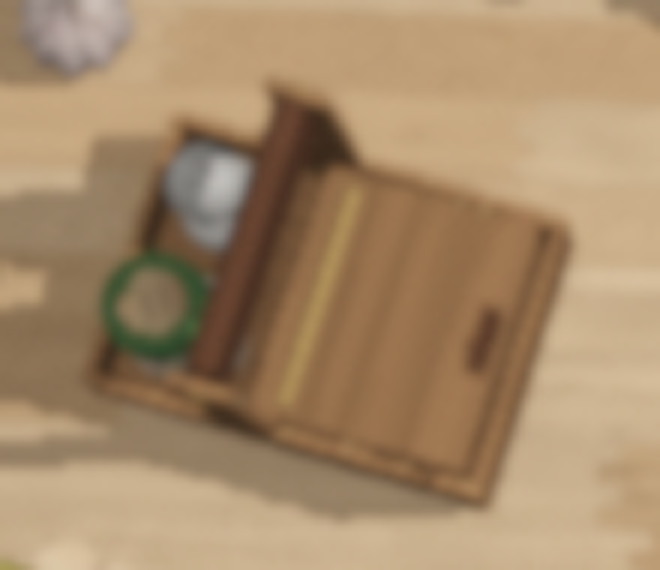

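The crop shows the grip board as a dark strip from about (290,105) to (215,375), the shaker at (210,190), the spice jar at (155,305), and the cover between x≈280 and 540, with its handle slot at (483,340).

Run:
```python
import numpy as np, cv2
t=np.load('top0.npz');P=t['P'][170:265,150:260].reshape(-1,3)
s=np.load('scene0.npz')['P'][140:225,195:270].reshape(-1,3)
C=None
for n,Q in(('top',P),('scene',s)):
    q=Q[(Q[:,2]>.165)&(Q[:,2]<.2)]
    print(n,len(q),np.median(q,0).round(4),cv2.minAreaRect((q[:,:2]*1000).astype(np.float32)))
    if n=='top':
        (cx,cy),(w,h),a=cv2.minAreaRect((q[:,:2]*1000).astype(np.float32)); 
        u,_,vt=np.linalg.svd(q[:,:2]-q[:,:2].mean(0),full_matrices=False); e=vt[0]; e=e if e[0]>0 else -e   # caddy y (up in image = +x world)
        C=np.array([cx,cy])/1000; X=np.array([e[1],-e[0]]); print('y axis',e,'x axis',X,'yaw',np.degrees(np.arctan2(X[1],X[0])))
    L=np.c_[(Q[:,:2]-C)@X,(Q[:,:2]-C)@e,Q[:,2]]
    b=L[(L[:,2]>.02)]; print(np.nanpercentile(b,[1,99],axis=0).round(3))
    cv=L[(abs(L[:,1])<.04)&(L[:,0]>.025)&(L[:,0]<.095)&(L[:,2]>.055)]
    f=np.polyfit(cv[:,0],cv[:,2],1); print('cover slope',np.arctan(f[0]),'z at .015,.087',np.polyval(f,[.015,.087]))
    wl=L[(L[:,0]>.099)&(L[:,0]<.12)&(L[:,2]>.05)]; print('endwall',np.median(wl,0).round(4))
    # outer faces of body at compartment rim
    rim=L[(L[:,2]>.05)&(L[:,2]<.066)]; print('rim',np.nanpercentile(rim,[1,99],axis=0).round(3))
    for nm,lo,hi in(('shaker/jar',.08,.112),):
        j=L[(L[:,0]<-.015)&(L[:,0]>-.09)&(L[:,2]>lo)&(L[:,2]<hi)]
        for sgn in(1,-1): k=j[j[:,1]*sgn>0]; print(nm,len(k),np.median(k,0).round(3))
```

```text
top 364 [0.5915 0.1367 0.1775] ((598.445068359375, 136.3935546875), (26.973520278930664, 131.71205139160156), 74.63348388671875)
y axis [ 0.9686395  -0.24847035] x axis [-0.24847035 -0.9686395 ] yaw -104.38701393942358
[[-0.15  -0.066  0.023]
 [ 0.106  0.095  0.181]]
cover slope 0.1881950526442195 z at .015,.087 [0.06227345 0.07598576]
endwall [ 0.1034 -0.0007  0.0611]
rim [[-0.043 -0.066  0.052]
 [ 0.106  0.063  0.066]]
shaker/jar 141 [-0.041  0.029  0.095]
shaker/jar 38 [-0.035 -0.046  0.11 ]
scene 262 [0.5902 0.1384 0.1762] ((592.811767578125, 137.67849731445312), (25.282211303710938, 131.7539825439453), 76.4420166015625)
[[-0.185 -0.08   0.021]
 [ 0.107  0.11   0.182]]
cover slope 0.1882809162696714 z at .015,.087 [0.0638184  0.07753712]
endwall [ 0.1035 -0.0034  0.0594]
rim [[-0.179 -0.082  0.05 ]
 [ 0.107  0.057  0.066]]
shaker/jar 25 [-0.033  0.025  0.087]
shaker/jar 67 [-0.026 -0.038  0.09 ]
```

```bash
cat >> h.py <<'E'
from scipy.spatial.transform import Rotation as Ro
YAW=np.radians(-104.5); X=np.array([np.cos(YAW),np.sin(YAW),0]); Yc=np.array([-X[1],X[0],0]); C=np.array([.597,.138,0])
def goal(sgn):  # tool y = sgn*X, z down
    y=sgn*X; z=np.array([0,0,-1.]); return np.c_[np.cross(y,z),y,z]
def delta(pos,sgn):
    o=telemetry.get_obs(); R=Ro.from_rotvec(o['tool_rot']); turn=(R.inv()*Ro.from_matrix(goal(sgn))).as_rotvec(degrees=True)
    print('t',o['t'],'pos',o['tool_pos'].round(4),'F',o['contact_force'].round(2),'q',o['q'].round(2))
    print('turn deg',turn.round(2),'frac',(turn/30).round(3),'shift frac',(R.inv().apply(np.array(pos)-o['tool_pos'])/.3).round(4))
E
python3 - <<'E'
from h import *
pr=C+.087*X; print('press',pr)
for s in(1,-1): delta([pr[0],pr[1],.14],s)
print(Ro.from_rotvec(telemetry.get_obs()['tool_rot']).as_matrix().round(3))
P=np.load('top0.npz')['P'].reshape(-1,3); Q=np.load('scene0.npz')['P'].reshape(-1,3)
for p in(P,Q):
    for xl in(.4,.5,.6,.7,.8):
        m=(p[:,0]>xl)&(p[:,0]<xl+.1)&(p[:,2]>.2)&(abs(p[:,1])<.6)
        if m.sum(): print(xl,m.sum(),np.percentile(p[m],[2,98],axis=0).round(2).tolist())
E
```

```text
press [0.57521694 0.05377116 0.        ]
t 0.1 pos [ 0.2699 -0.5631  0.2302] F [-0.07 -0.07 -0.03] q [-1.24  0.05  1.61 -0.    1.48 -0.12]
turn deg [-1.10e-01  3.00e-02  4.01e+01] frac [-4.000e-03  1.000e-03  1.337e+00] shift frac [ 1.8063 -1.414   0.3037]
t 0.1 pos [ 0.2699 -0.5631  0.2302] F [-0.07 -0.07 -0.03] q [-1.24  0.05  1.61 -0.    1.48 -0.12]
turn deg [-3.000e-02 -1.400e-01 -1.399e+02] frac [-1.000e-03 -5.000e-03 -4.663e+00] shift frac [ 1.8063 -1.414   0.3037]
[[ 0.902  0.432 -0.001]
 [ 0.432 -0.902  0.002]
 [ 0.    -0.002 -1.   ]]
0.4 6642 [[0.4, 0.31, 0.22], [0.5, 0.31, 0.61]]
0.5 17353 [[0.51, -0.34, 0.25], [0.6, 0.31, 0.94]]
0.6 52536 [[0.6, -0.32, 0.33], [0.68, 0.31, 0.91]]
0.7 4061 [[0.7, 0.31, 0.21], [0.8, 0.31, 0.61]]
0.8 1716 [[0.8, 0.24, 0.2], [0.89, 0.31, 0.43]]
0.4 5035 [[0.4, 0.31, 0.22], [0.5, 0.32, 0.69]]
0.5 11472 [[0.5, -0.59, 0.24], [0.6, 0.32, 0.79]]
0.6 42613 [[0.61, -0.59, 0.33], [0.67, 0.31, 1.12]]
0.7 2845 [[0.7, 0.31, 0.21], [0.8, 0.32, 0.57]]
0.8 1648 [[0.8, 0.25, 0.2], [0.89, 0.32, 0.51]]
```

Run:
```python
import numpy as np
p=np.vstack([np.load(n+'0.npz')['P'].reshape(-1,3) for n in('top','scene')]); p=p[(p[:,2]>.2)&(p[:,1]<.29)&(p[:,1]>-.9)&(p[:,0]>.3)]
print('rows y, cols x from .4 step .05: min z / max z')
for y in np.arange(.25,-.75,-.1):
    r=[]
    for x in np.arange(.4,.95,.05):
        m=(abs(p[:,0]-x-.025)<.025)&(abs(p[:,1]-y)<.05); r.append(f"{p[m,2].min():.2f}/{p[m,2].max():.2f}/{m.sum()}" if m.sum()>5 else '-')
    print(round(y,2),*r)
```

```text
rows y, cols x from .4 step .05: min z / max z
0.25 - - - - 0.79/0.84/376 - - - 0.20/0.26/33 0.20/0.27/608 -
0.15 - - - - 0.79/0.90/6660 - - - - - -
0.05 - - - - 0.79/0.90/7984 - - - - - -
-0.05 - - - 0.81/0.96/1775 0.79/0.91/7851 - - - - - -
-0.15 - - - 0.73/0.79/4390 0.73/0.93/13126 0.74/0.76/18 - - - - -
-0.25 - - - 0.73/0.79/4737 0.73/0.99/13955 - - - - - -
-0.35 - - - 0.73/0.79/3214 0.73/1.05/8169 - - - - - -
-0.45 - - - 0.73/0.79/1631 0.75/1.11/10437 - - - - - -
-0.55 - - - 0.73/0.79/1890 0.75/1.15/15864 - - - - - -
-0.65 - - - 0.73/1.01/2621 0.73/1.09/8852 - - - - - 0.32/0.40/26
```

```bash
python3 -m pendant '[0,0,0.08,0.11,-0.09,0,0, 0,0,0.16,0.22,-0.17,0,0, 0,0,0.25,0.34,-0.26,0,0, 0,0,0.33,0.45,-0.35,0,0, 0,0,0.42,0.56,-0.44,0,0, 0,0,0.5,0.68,-0.53,0,0, 0,0,0.58,0.79,-0.62,0,0, 0,0,0.67,0.9,-0.7,0,0, 0,0,0.67,0.9,-0.7,0,0]'
python3 -c "
from h import *
delta([.5752,.0538,.14],1)"
```

```text
t: 1.23
tool_pos: [0.4234, -0.2555, 0.2308]
tool_rot: [-3.137, -0.157, 0.001]
contact_force: [-0.4, -0.6, -0.5]
opening: 0.0002
grip_force: 0.0
t 1.225 pos [ 0.4234 -0.2555  0.2308] F [-0.39 -0.59 -0.46] q [-0.69 -0.27  1.91  0.    1.5   0.78]
turn deg [-0.03  0.03 20.23] frac [-0.001  0.001  0.674] shift frac [ 0.6066 -0.9753  0.3032]
```

```bash
python3 -m pendant '[0,0,0.08,0.07,-0.12,0,0, 0,0,0.17,0.15,-0.24,0.02,0, 0,0,0.25,0.23,-0.36,0.05,0, 0,0,0.34,0.3,-0.49,0.1,0, 0,0,0.42,0.38,-0.61,0.14,0, 0,0,0.5,0.45,-0.73,0.18,0, 0,0,0.59,0.53,-0.85,0.22,0, 0,0,0.674,0.6066,-0.9753,0.27,0, 0,0,0.674,0.6066,-0.9753,0.3,0, 0,0,0.674,0.6066,-0.9753,0.3,0]'
python3 - <<'E'
from h import *
delta([.5752,.0538,.08],1)
for n in('scene','top'):
    d=cam(n); np.savez(f'{n}1.npz',P=cloud(d),im=d['image'])
    b=d['image'][170:265,150:300] if n=='top' else d['image'][130:240,170:320]
    cv2.imwrite(f'pics/{n}1.png',cv2.resize(b[...,::-1],None,fx=5,fy=5,interpolation=cv2.INTER_CUBIC))
E
```

```text
t: 2.48
tool_pos: [0.575, 0.0501, 0.1398]
tool_rot: [3.115, -0.402, -0.004]
contact_force: [-0.0, -0.5, -0.3]
opening: 0.0003
grip_force: 0.0
t 2.475 pos [0.575  0.0501 0.1398] F [-0.   -0.46 -0.32] q [-0.04  0.02  1.81 -0.    1.32  1.79]
turn deg [ 0.08  0.15 -0.23] frac [ 0.003  0.005 -0.008] shift frac [-0.002  -0.0122  0.1994]
```

View pics/scene1.png

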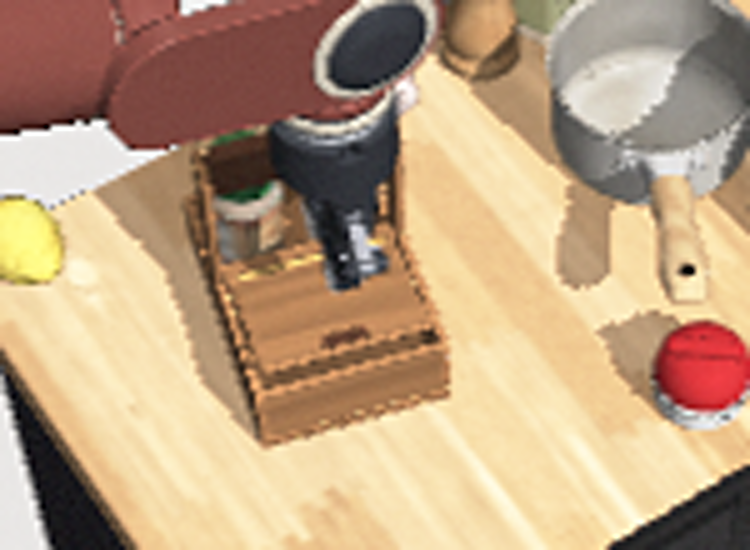

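The picture shows the shut fingers at about (345,285), hanging over the middle of the cover; the handle mark is at (345,335) and everything else is undisturbed. Next I descend.

```bash
python3 -m pendant '[0,0,0,0,-0.005,0.06,0, 0,0,0,0,-0.01,0.12,0, 0,0,0,0,-0.01,0.17,0, 0,0,0,0,-0.01,0.19,0, 0,0,0,0,-0.01,0.19,0]'; python3 -m pendant '[0,0,0,0,0,0.007,0, 0,0,0,0,0,0.014,0, 0,0,0,0,0,0.02,0, 0,0,0,0,0,0.02,0]';python3 -m pendant '[0,0,0,0,0,0.007,0, 0,0,0,0,0,0.014,0, 0,0,0,0,0,0.014,0]'
```

```text
t: 3.2
tool_pos: [0.5762, 0.054, 0.0835]
tool_rot: [3.116, -0.402, -0.002]
contact_force: [-0.1, -0.3, -0.4]
opening: 0.0001
grip_force: 0.0
t: 3.7
tool_pos: [0.5766, 0.054, 0.0782]
tool_rot: [3.116, -0.402, -0.0]
contact_force: [-0.6, 0.7, -0.2]
opening: -0.0001
grip_force: 0.0
t: 4.08
tool_pos: [0.5769, 0.0538, 0.0743]
tool_rot: [3.116, -0.403, 0.001]
contact_force: [-0.8, -1.3, 1.0]
opening: -0.0002
grip_force: 0.7
```

```bash
python3 -m pendant '[0,0,0,0,0,0.007,0, 0,0,0,0,0,0.014,0, 0,0,0,0,0,0.014,0]'; python3 -m pendant '[0,0,0,0,0,0.007,0, 0,0,0,0,0,0.014,0, 0,0,0,0,0,0.014,0]'; python3 -m pendant '[0,0,0,0,0,0.005,0, 0,0,0,0,0,0.01,0, 0,0,0,0,0,0.01,0]'
```

```text
t: 4.45
tool_pos: [0.5768, 0.0541, 0.0697]
tool_rot: [-3.115, 0.403, -0.0]
contact_force: [0.3, -1.1, 1.2]
opening: -0.0002
grip_force: 0.7
t: 4.82
tool_pos: [0.5765, 0.0542, 0.0653]
tool_rot: [-3.115, 0.403, 0.001]
contact_force: [-0.1, -0.4, 1.7]
opening: 0.0001
grip_force: 0.6
t: 5.2
tool_pos: [0.5765, 0.0541, 0.0624]
tool_rot: [-3.115, 0.403, 0.001]
contact_force: [-0.9, -1.7, 0.9]
opening: -0.0
grip_force: 0.6
```

```bash
python3 -m pendant '[0,0,0,0,0,0.003,0, 0,0,0,0,0,0.003,0, 0,0,0,0,0,0.003,0]'; python3 -m pendant '[0,0,0,0,0,0.003,0, 0,0,0,0,0,0.003,0, 0,0,0,0,0,0.003,0]'
```

```text
t: 5.58
tool_pos: [0.5765, 0.0541, 0.0619]
tool_rot: [-3.116, 0.402, 0.001]
contact_force: [-2.7, -1.7, 4.1]
opening: 0.0
grip_force: 2.3
t: 5.95
tool_pos: [0.5766, 0.0541, 0.0619]
tool_rot: [-3.116, 0.402, 0.001]
contact_force: [-3.6, -1.2, 8.7]
opening: 0.0006
grip_force: 4.4
```

Force rises with no further travel at z=0.0619, so the cover is on its stop. I retreat and look.

```bash
python3 -m pendant '[0,0,0,0,0,-0.04,0, 0,0,0,0,0,-0.14,0, 0,0,0,0,0,-0.28,0, 0,0,0,0,0,-0.42,0, 0,0,0,0,0,-0.55,0.5, 0,0,0,0,0,-0.63,1, 0,0,0,0,0,-0.63,1, 0,0,0,0,0,-0.63,1]'
python3 - <<'E'
from h import *
delta([*C[:2],.25],1); delta([*(C+.15*X)[:2],.25],1)
for n in('scene','top'):
    d=cam(n); P=cloud(d); sl=(slice(170,265),slice(150,260)) if n=='top' else (slice(140,225),slice(195,270))
    Q=P[sl].reshape(-1,3); L=np.c_[(Q-C)@X,(Q-C)@Yc,Q[:,2]]
    cv=L[(abs(L[:,1])<.05)&(L[:,0]>.025)&(L[:,0]<.097)&(L[:,2]>.05)&(L[:,2]<.1)]
    f=np.polyfit(cv[:,0],cv[:,2],1); print(n,len(cv),'cover',np.arctan(f[0]),np.polyval(f,[.015,.087]))
    q=L[(L[:,2]>.165)&(L[:,2]<.19)]; print('board',len(q),np.median(q,0),cv2.minAreaRect((q[:,:2]*1000).astype(np.float32)))
    b=d['image'][170:265,150:300] if n=='top' else d['image'][130:240,170:320]
    cv2.imwrite(f'pics/{n}2.png',cv2.resize(b[...,::-1],None,fx=4,fy=4,interpolation=cv2.INTER_CUBIC))
a=cv2.imread('pics/scene2.png'); b=cv2.imread('pics/top2.png'); cv2.imwrite('pics/s2t2.png',cv2.resize(np.vstack([a,b]),None,fx=.7,fy=.7))
E
```

```text
t: 6.95
tool_pos: [0.576, 0.0541, 0.2483]
tool_rot: [-3.116, 0.402, 0.003]
contact_force: [-0.1, -0.2, -0.3]
opening: 0.0723
grip_force: 0.0
t 6.95 pos [0.576  0.0541 0.2483] F [-0.1  -0.18 -0.3 ] q [-0.04 -0.07  1.7   0.    1.51  1.79]
turn deg [ 0.01  0.12 -0.22] frac [ 0.     0.004 -0.007] shift frac [-0.0034 -0.2882 -0.0059]
t 6.95 pos [0.576  0.0541 0.2483] F [-0.1  -0.18 -0.3 ] q [-0.04 -0.07  1.7   0.    1.51  1.79]
turn deg [ 0.01  0.12 -0.22] frac [ 0.     0.004 -0.007] shift frac [-0.0015  0.2118 -0.0058]
scene 570 cover 0.0010038555141243665 [0.06262129 0.06269357]
board 186 [ 0.00207599 -0.02402884  0.17583093] ((-0.6226024627685547, -4.304908752441406), (132.7938232421875, 29.348621368408203), 87.11579895019531)
top 479 cover -0.005567086914374697 [0.06180387 0.06140304]
board 219 [ 0.00260821 -0.02855346  0.17804219] ((0.19238042831420898, -25.455322265625), (20.34688377380371, 77.1825942993164), 5.703550815582275)
```

View pics/s2t2.png

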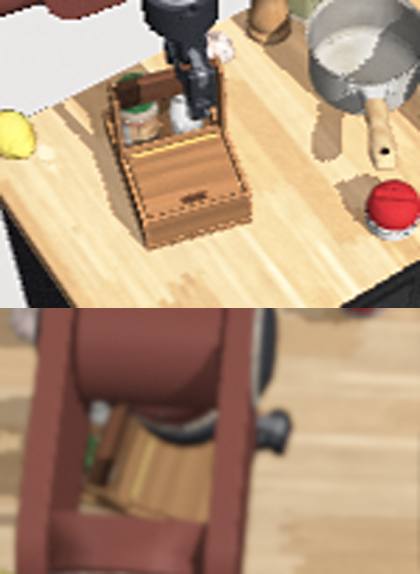

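The cover is flat (≈0 rad) and both jars are standing at (140,120) and (185,110). The grip board runs behind the fingers, as expected. I'll move over the board.

```bash
python3 -m pendant '[0,0,0,0,-0.1,0,1, 0,0,0,0,-0.2,0,1, 0,0,-0.007,-0.003,-0.285,0,1, 0,0,-0.007,-0.003,-0.285,0,1, 0,0,-0.007,-0.003,-0.285,0,1]'
python3 - <<'E'
from h import *
delta([*C[:2],.141],1)
d=cam('scene'); P=cloud(d)
Q=P[140:225,195:270].reshape(-1,3); L=np.c_[(Q-C)@X,(Q-C)@Yc,Q[:,2]]
q=L[(L[:,2]>.172)&(L[:,2]<.186)&(abs(L[:,0])<.03)]; print('board',len(q),np.percentile(q,[2,50,98],axis=0).round(4))
cv2.imwrite('pics/s3.png',cv2.resize(d['image'][120:240,170:320,::-1],None,fx=5,fy=5,interpolation=cv2.INTER_CUBIC))
E
```

```text
t: 7.68
tool_pos: [0.597, 0.1364, 0.2487]
tool_rot: [3.116, -0.397, -0.003]
contact_force: [0.2, -0.7, 0.4]
opening: 0.0852
grip_force: 0.0
t 7.675 pos [0.597  0.1364 0.2487] F [ 0.24 -0.73  0.44] q [ 0.1   0.01  1.62 -0.    1.51  1.93]
turn deg [ 0.06  0.09 -0.02] frac [ 0.002  0.003 -0.001] shift frac [-0.0009 -0.0055  0.3591]
board 181 [[-0.0094 -0.0676  0.1721]
 [ 0.0019 -0.0048  0.179 ]
 [ 0.0102  0.0581  0.185 ]]
```

View pics/s3.png

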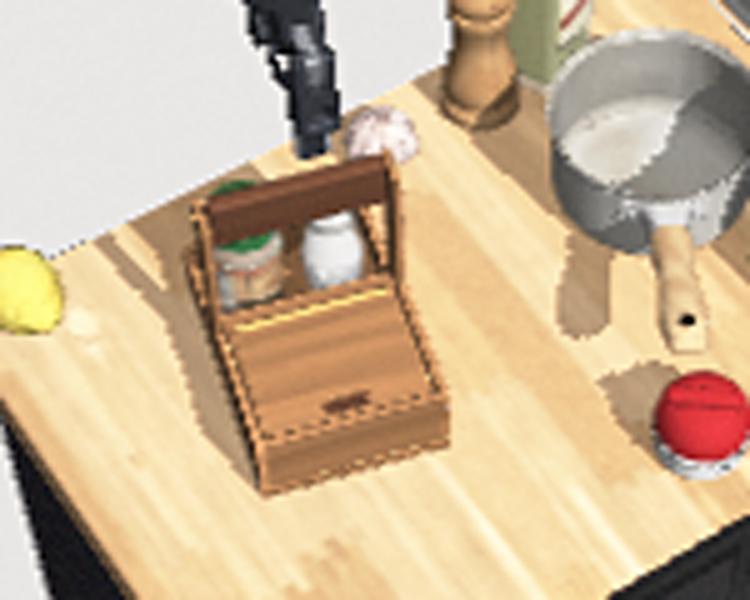

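The board is clear at (300,195), the fingers are above it, and the jars are upright at (250,250) and (333,245). Descend and grip.

```bash
python3 -m pendant '[0,0,0,-0.005,0,0.06,1, 0,0,0,-0.01,0,0.14,1, 0,0,0,-0.01,0,0.22,1, 0,0,0,-0.01,0,0.3,1, 0,0,0,-0.01,0,0.345,1, 0,0,0,-0.01,0,0.36,1, 0,0,0,-0.01,0,0.36,1]' && python3 -m pendant '[0,0,0,0,0,0,0.6, 0,0,0,0,0,0,0.5, 0,0,0,0,0,0,0.4, 0,0,0,0,0,0,0.3, 0,0,0,0,0,0,0.2, 0,0,0,0,0,0,0.1, 0,0,0,0,0,0,0, 0,0,0,0,0,0,0, 0,0,0,0,0,0,0]' 100
```

```text
t: 8.6
tool_pos: [0.5948, 0.1376, 0.1421]
tool_rot: [-3.116, 0.397, -0.001]
contact_force: [-0.7, -0.3, 0.4]
opening: 0.0856
grip_force: 0.0
t: 9.72
tool_pos: [0.595, 0.1391, 0.1425]
tool_rot: [-3.114, 0.395, -0.002]
contact_force: [0.0, 5.2, 1.1]
opening: 0.0129
grip_force: 98.0
```

```bash
python3 -m pendant '[0,0,0,0,0,-0.01,0, 0,0,0,0,0,-0.02,0, 0,0,0,0,0,-0.035,0, 0,0,0,0,0,-0.05,0, 0,0,0,0,0,-0.06,0, 0,0,0,0,0,-0.067,0, 0,0,0,0,0,-0.067,0, 0,0,0,0,0,-0.067,0]'
cat > chk.py <<'E'
from h import *
import sys
o=telemetry.get_obs(); print(o['t'],o['tool_pos'].round(4),o['contact_force'].round(2),o['wrist_torque'].round(2),o['grip_force'])
d=cam('scene'); P=cloud(d); Q=P[90:225,180:280].reshape(-1,3); L=np.c_[(Q-C)@X,(Q-C)@Yc,Q[:,2]]
h=o['tool_pos'][2]-.1425
m=(L[:,0]>.03)&(L[:,0]<.092)&(abs(L[:,1])<.045)&(abs(L[:,2]-.062-h)<.025); c=L[m]
A=np.c_[c[:,:2],np.ones(len(c))]; f=np.linalg.lstsq(A,c[:,2],rcond=None)[0]; print('cover plane slope x,y',f[:2].round(4),'z at press',f@[.087,0,1],'lift',h)
cv2.imwrite(f'pics/{sys.argv[1]}.png',cv2.resize(d['image'][100:240,160:320,::-1],None,fx=4,fy=4,interpolation=cv2.INTER_CUBIC))
E
python3 chk.py s4
```

```text
t: 10.72
tool_pos: [0.5945, 0.1377, 0.1619]
tool_rot: [3.116, -0.397, -0.0]
contact_force: [-0.3, 0.2, -8.4]
opening: 0.0131
grip_force: 97.4
10.725 [0.5945 0.1377 0.1619] [-0.34  0.23 -8.4 ] [ 0.04  0.02 -0.03] 97.43524432182312
cover plane slope x,y [ 0.0092 -0.0028] z at press 0.08246021615180309 lift 0.019373447540632527
```

Airborne, 8.4 N, level to 0.01 rad. Continue the lift.

```bash
python3 -m pendant '[0,0,0,0,0,-0.01,0, 0,0,0,0,0,-0.03,0, 0,0,0,0,0,-0.06,0, 0,0,0,0,0,-0.09,0, 0,0,0,0,0,-0.12,0, 0,0,0,0,0,-0.15,0, 0,0,0,0,0,-0.18,0, 0,0,0,0,0,-0.21,0, 0,0,0,0,0,-0.24,0, 0,0,0,0,0,-0.258,0, 0,0,0,0,0,-0.267,0, 0,0,0,0,0,-0.27,0]' && python3 -m pendant '[0,0,0,0,0,0,0, 0,0,0,0,0,0,0, 0,0,0,0,0,0,0, 0,0,0,0,0,0,0]'; python3 chk.py s5
```

```text
t: 12.28
tool_pos: [0.5945, 0.1377, 0.2429]
tool_rot: [3.116, -0.397, -0.0]
contact_force: [-0.2, 0.0, -8.2]
opening: 0.0129
grip_force: 97.5
t: 12.78
tool_pos: [0.5946, 0.1377, 0.2429]
tool_rot: [3.116, -0.397, -0.0]
contact_force: [0.7, -1.4, -8.5]
opening: 0.0131
grip_force: 97.5
12.775 [0.5946 0.1377 0.2429] [ 0.66 -1.41 -8.5 ] [-0.04 -0.01  0.01] 97.51571416854858
cover plane slope x,y [0.0029 0.0079] z at press 0.16328556220214527 lift 0.10037777005406565
```

View pics/s5.png

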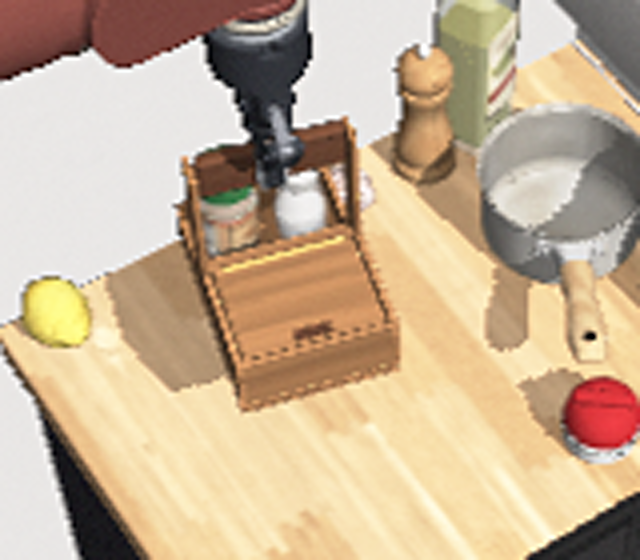

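The caddy hangs level 100 mm up, gripped at (270,165). Both jars stand at (230,215) and (300,205), the cover is flush, and the bystanders are untouched.

```bash
python3 -c "
from station import ctrl; print(ctrl.finish_job())"
```

```text
the job is handed in; nothing more can be done
None
```

I pressed the cover flush, then lifted the caddy level to about 100 mm with both jars standing, and handed the job in at about 12.8 s while still holding it still; no verdict was returned.

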